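Close up a hardness tester: gauge to its pocket, cover held over its threads

TASK

The hardness tester has just been calibrated. Take the blue-topped setting block from between its jaws and stand it fully home in its own blue-labelled pocket of the block case; then lift the drive cover by its handle and finish holding it level over the open drive bay, about 1 cm clear of the gasket and with all four holes lined up over the threaded holes, so that I can start the screws. Never let the cover touch the tester, keep holding it when you are done (the program ends while holding), and leave everything else where it is.

Things in the scene. Friction and masses are not known exactly. Their poses are not given: they have to be found in the camera images.
- setting_block_center (a point): centre of the blue-topped steel setting block, 12 (its x) x 30 (its y) x 60 mm high, 170 g, upright and loose on the tester's platform (60 mm above the bench) between two jaws that rise 26 mm beside its 12 mm thickness with 2.5 mm of air each. Its 30 mm width is free at both ends: pinch across it in the upper half and draw straight up. The housing beside it is as high as its top.
- pocket_blue: the block's own pocket: fixed grey insert, 56 (x) x 64 (y) x 30 mm high, blue label strip along its -y edge; origin at the centre of its underside. The central pocket is 17 (x) x 35 mm (y) wide, mouth 30 mm and floor 8 mm above the origin: a block standing home has its centre 38 mm above the origin and its 12 mm thickness along this x, either way round
- pocket_yellow: same kind of insert with a yellow label, holding the yellow-topped block; the three inserts stand side by side in a low wooden case at 60 mm spacing along their x, in any order
- pocket_red: same kind of insert with a red label; its pocket is empty and larger, and not for the blue block
- cover_handle (a point): middle of the black handle bar of the drive cover, 42 mm above the plate's underside, over its centre. Bar 12 mm wide (y), 10 mm high, 104 mm long (x), on two end legs 80 mm apart. The cover is an aluminium plate, 156 (x) x 120 (y) x 5 mm, 300 g, lying flat on the bench, handle up, with four 14 mm holes at x = +-62, y = +-44 mm
- hole_a (a point): centre of the cover's hole at its x = +62, y = +44 mm, at the level of the plate's underside
- hole_b (a point): centre of the cover's diagonally opposite hole at its x = -62, y = -44 mm, at the level of the plate's underside
- cover_under (a point): centre of the cover's underside; axes as the cover's, z up
- cover: the whole drive cover, origin at the centre of its underside
- tester: white tablet hardness tester, 360 mm along its y, 200 mm along x plus a low sloping console on its -x side; fixed, origin on the bench below its middle. Its +y half is the drive housing, 200 (x) x 180 (y) x 120 mm high, with an open bay 104 x 64 mm in its top; its -y half is the test platform with the jaws
- bay_center (a point): centre of the open bay, midway between the four threaded holes, at the top of the 2 mm black gasket round the opening (122 mm above the bench); axes as the tester's
- thread_a (a point): threaded hole (6 mm, dark, in a brass bush) at x = +62, y = +44 mm from the bay's centre in the tester's axes, 2 mm below the gasket's top. The four threaded holes lie at x = +-62, y = +-44 mm, so the cover's long side goes along the tester's x, either way round
- thread_b (a point): threaded hole at x = -62, y = -44 mm from the bay's centre, diagonally opposite thread_a
- yellow_block_center (a point): centre of the yellow-topped block standing in its pocket (16 x 30 x 60 mm); leave alone
- screw_dish_center (a point): centre of a round steel dish, 84 mm across and 16 mm high, with the four cover screws; leave alone
- vial_center (a point): centre of an amber sample vial, 32 mm across, 60 mm high; leave alone
- logbook_center (a point): centre of a closed brown pocket logbook, 105 x 148 x 18 mm; leave alone
- screwdriver_grip (a point): handle of a screwdriver lying on the bench, 190 mm long; leave alone
- tablet_brush_grip (a point): handle of a small brush lying on the bench, 160 mm long; leave alone
Mind the look-alikes: they are no part of the job. Leave any red or turquoise look-alike of the part that bears setting_block_center alone.

How it is judged (in metres and radians):
On the way, in this order (a step that is already met when the one before it is completed fails the run):
1. the setting block stands released and fully home in its blue pocket (horizontal distance between setting_block_center and pocket_blue below 0.006 m and z of setting_block_center in the frame of pocket_blue below 0.0405 m and angle between setting_block_center's own z axis and vertical below 0.1 rad and contact force between the fingers and setting_block below 0.1 N), for 0.2 s.
2. the cover is lifted clear of the bench in the fingers (height (world z) of cover_under above 0.05 m and contact force between the fingers and cover above 1 N), for 0.2 s.
At the end, for the whole second after the job is handed in: The block stands on the floor of the blue pocket (within 2.5 mm). The cover hangs still and level (within 4 degrees) in the fingers, clear of the tester, its underside 4 to 18 mm above the gasket, every hole within 4 mm of the axis of the threaded hole below (horizontal distance between setting_block_center and pocket_blue below 0.006 m and z of setting_block_center in the frame of pocket_blue below 0.0405 m and angle between setting_block_center's own z axis and vertical below 0.1 rad and ((horizontal distance between hole_a and thread_a below 0.004 m and horizontal distance between hole_b and thread_b below 0.004 m) or (horizontal distance between hole_a and thread_b below 0.004 m and horizontal distance between hole_b and thread_a below 0.004 m)) and z of cover_under in the frame of bay_center between 0.004 and 0.018 m and angle between cover_under's own z axis and vertical below 0.07 rad and contact force between cover and tester below 0.1 N and contact force between the fingers and cover above 1 N and linear speed of cover below 0.02 m/s); the arm keeps its last pose, push and grip.
It fails at once if the cover touches the tester (contact force between cover and tester above 1 N).
It fails at once if another thing on the bench is moved (by more than 20 mm) (distance of any of yellow_block_center, screw_dish_center, vial_center, logbook_center, screwdriver_grip, tablet_brush_grip from where it was at the start of the episode above 0.02 m).
It also fails if it takes over 72 s, if anything falls off the work surface, if the arm or the gripper's body presses on something with over 40 N, if the wrist force passes 120 N, or if a joint passes its speed limit or range.

ROBOT

A 7-joint arm with a two-finger parallel gripper is mounted at the origin on the work surface. World frame = base frame: x ahead of the robot, y to its left, z up, the work surface at z = 0. Lengths are in mm, angles in rad, forces in N, time in s.
With the tool pointing down it reaches from about 350 to 900 mm from the base axis. Payload 8.1 kg.
Tool frame: the origin (TCP) lies midway between the tips of the shut fingers; the grasp point (between the pads) lies 19 mm behind it; z points along the fingers, y is the direction in which the jaws open and shut (so a half turn about z gives the same grasp; the last joint's range is limited). The gripper opens to 85 mm and grips with 20 to 120 N. Pads are 22 mm wide; open, the fingers measure 114 mm over their backs; the gripper's body (76 mm by 85 mm) begins 54 mm behind the grasp point. The pads swing forward as they close: fully open they stand 13 mm farther back than shut.
Start: joints at [1.013, 0.434, 0.025, 1.573, -0.012, 1.134, -0.075], TCP at [274.532, -561.494, 193.223] pointing down, gripper open.
Joint ranges: [-2.62, 2.62], [-0.44, 2.09], [-1.27, 1.32], [0.08, 2.57], [-1.32, 4.46], [0.12, 2], [-2.74, 2.74]. Speed limits (rad/s): [2.22, 2.22, 3.01, 3.01, 3.14, 3.14, 3.14].

INTERFACE

Orientations are given as a unit quaternion [w, x, y, z].
In Python, from cell import robot, planner, viewer, finder, sensors gives the robot as it stands. Calls block until the motion is done:
- robot.move_ptp(position, orientation): joint-space move of the TCP to a pose.
- robot.servo_line(position, orientation=None, rate=150): straight line of the TCP; orientation=None keeps the orientation; rate is the mean speed in mm/s.
- robot.movej(angles): joint-space move.
- robot.gripper_to(opening, grip_force=None): finger opening in mm; grip_force is the grip in N (None keeps the last); returns when the fingers have stopped.
- robot.dwell(seconds).
- planner.ik(position, orientation): joint angles nearest the present ones, or None.
- viewer.capture(name): name is "scene" or "top" or "wrist"; returns the picture (384x512x3 uint8, red, green, blue); there is no depth.
- viewer.camera_params(name): a dict with "mtx" (3x3 intrinsics, pixels), "position" and "attitude" of the camera in the world. Camera axes: x right, y down, z forward; pixel columns grow to the right and rows downward; lengths in mm; the calibration is good to about 2 mm. The wrist camera is an equidistant fisheye: a pixel r from the principal point sees the ray r / f radians off the axis. A picture is of the moment at which its call begins: read the wrist's pose just before it. camera_params takes no time and is no camera call; for the wrist camera it gives the pose at the moment of the call.
A pose or a line that the arm cannot do raises robot.IKError and nothing moves.
- robot.sign_off(): hands the job in, once; it reports no verdict.
Trained networks look in the newest picture that a camera, given by its name, has taken for a name from the list of things; names that differ only in an ending like _2 or _b are one class to them, and where a whole thing is asked for, a point or a joint stands for the part that bears it (a point fixed in the world has none). Each returns a list of dicts, best first, with "score" (0 to 1); they miss things now and then, are a little off and sometimes report something else, mostly with a low value. They report only what shows in the picture. A call takes as long as a camera call. They do not tell look-alikes from the thing itself.
- finder.search_frame(query, camera): "location" ([x, y, z] in mm, in world coordinates, good to about 4 mm: the middle of the surface that is visible of it).
- finder.outline_of(query, camera): "region" (384x512 bool, what is visible of it).
- finder.landmark_of(query, camera): "location" ([x, y, z] in mm, in world coordinates, good to about 4 mm: a listed point, or the origin of a listed thing).
Readings, each from a call of its own:
- sensors.get_clock(): time.
- sensors.get_joint_pos(): joint angles.
- sensors.get_qd(): joint speeds.
- sensors.get_joint_torque(): joint torques, N m.
- sensors.get_position(): TCP position.
- sensors.get_eef_rot(): TCP orientation.
- sensors.get_contact_force(): force on the tool from outside, world axes, zero at the start.
- sensors.get_wrist_torque(): the same for the moment, N m.
- sensors.get_gripper_width(): finger opening in mm.
Only numpy, scipy, OpenCV 4.12 (cv2) and the standard library are available. Lean on these libraries where they do the work, as an engineer would, in place of code of your own. Each camera call takes 0.05 s, during which the arm holds its last target. There are 200 camera calls.

## Working session

There is one attempt and no reset: what is moved stays moved. The work goes in short steps, each a Python script; the robot and the scene stay as the last script left them, time stands still between calls to the robot, and variables do not carry over. Pictures are saved under pics/ and viewed, about 8 in all and at most 12, crops included, and the job is handed in when it is done.

```bash
ls; mkdir -p pics
cat > h.py <<'E'
import numpy as np, cv2
from cell import robot, planner, viewer, finder, sensors
from scipy.spatial.transform import Rotation as R
def save(n,im): cv2.imwrite(f'pics/{n}.png',im[...,::-1])
def rot(a):
    a=np.asarray(a,float)
    return a if a.shape==(3,3) else R.from_quat(a[[1,2,3,0]]).as_matrix()
def proj(cam,P,p=None):
    p=p or viewer.camera_params(cam);K=np.array(p['mtx']);A=rot(p['attitude'])
    c=(np.atleast_2d(P)-np.array(p['position']))@A
    if cam=='wrist':
        r=np.hypot(c[:,0],c[:,1])+1e-9;th=np.arctan2(r,c[:,2]);d=c[:,:2]/r[:,None]*th[:,None]
    else: d=c[:,:2]/c[:,2:]
    return np.c_[K[0,0]*d[:,0]+K[0,2],K[1,1]*d[:,1]+K[1,2]]
def unproj(cam,uv,z,p=None):
    p=p or viewer.camera_params(cam);K=np.array(p['mtx']);A=rot(p['attitude']);uv=np.atleast_2d(uv).astype(float)
    d=np.c_[(uv[:,0]-K[0,2])/K[0,0],(uv[:,1]-K[1,2])/K[1,1]]
    if cam=='wrist':
        th=np.hypot(d[:,0],d[:,1])+1e-9;r=np.c_[d/th[:,None]*np.sin(th)[:,None],np.cos(th)]
    else: r=np.c_[d,np.ones(len(d))]
    r=r@A.T;o=np.array(p['position']);return o+r*((z-o[2])/r[:,2])[:,None]
E
python3 - <<'E'
from h import *
for c in ('scene','top'):
    p=viewer.camera_params(c);print(c,p)
    im=viewer.capture(c);save(c+'0',cv2.resize(im,(800,600),interpolation=cv2.INTER_CUBIC))
    for q in 'setting_block_center pocket_blue pocket_yellow pocket_red cover_handle hole_a cover tester bay_center thread_a screw_dish_center vial_center logbook_center screwdriver_grip tablet_brush_grip yellow_block_center'.split():
        print(q,[(round(d['score'],2),np.round(d['location']).astype(int).tolist(),proj(c,d['location'])[0].astype(int).tolist()) for d in finder.landmark_of(q,c)][:5])
print(sensors.get_eef_rot(),sensors.get_clock())
E
```

```text
pics
scene {'mtx': array([[413.05336954,   0.        , 258.47334724],
       [  0.        , 413.05336954, 189.67810222],
       [  0.        ,   0.        ,   1.        ]]), 'position': array([957.07467245, 622.66001965, 904.61517307]), 'attitude': array([-0.1125132 ,  0.26058274,  0.88344567, -0.37277495])}
setting_block_center [(0.62, [517, -135, -2], [242, 202]), (0.56, [547, 161, 90], [294, 255]), (0.51, [531, 29, 28], [269, 233]), (0.47, [599, 26, 33], [247, 242]), (0.33, [242, 289, 17], [413, 254])]
pocket_blue [(0.59, [574, -348, 4], [194, 169]), (0.25, [523, -512, 10], [186, 137])]
pocket_yellow [(0.61, [447, -337, 2], [229, 158])]
pocket_red [(0.51, [513, -346, 6], [211, 162])]
cover_handle [(0.88, [520, -136, 41], [241, 193])]
hole_a [(0.77, [568, -79, 0], [237, 220]), (0.76, [468, -195, 1], [246, 184]), (0.69, [244, 289, 18], [413, 254])]
cover [(0.7, [513, -138, -4], [243, 202])]
tester [(0.79, [544, 256, -2], [316, 303]), (0.62, [509, -343, 7], [212, 162])]
bay_center [(0.77, [546, 345, 122], [348, 304])]
thread_a [(0.63, [609, 387, 121], [338, 336]), (0.6, [483, 301, 11
[... 1366 characters left out ...]
 -132, -3], [277, 193])]
tester [(0.72, [545, 256, 3], [147, 195])]
bay_center [(0.61, [551, 348, 121], [103, 186])]
thread_a [(0.95, [604, 390, 119], [88, 169]), (0.88, [483, 298, 120], [121, 209]), (0.2, [451, -340, 8], [350, 210])]
screw_dish_center [(0.64, [574, -348, 5], [347, 170]), (0.57, [715, -76, 10], [254, 132])]
vial_center [(0.48, [725, -230, 27], [304, 123])]
logbook_center [(0.81, [524, -513, 8], [404, 181])]
screwdriver_grip [(0.82, [241, 292, 17], [136, 301]), (0.67, [545, 257, 3], [147, 195])]
tablet_brush_grip [(0.58, [313, -317, 11], [349, 257])]
yellow_block_center [(0.46, [451, -336, 43], [351, 207])]
[ 1.92274031e-05  9.74265903e-01  2.25401751e-01 -5.63025251e-06] 1.7
```

View pics/scene0.png

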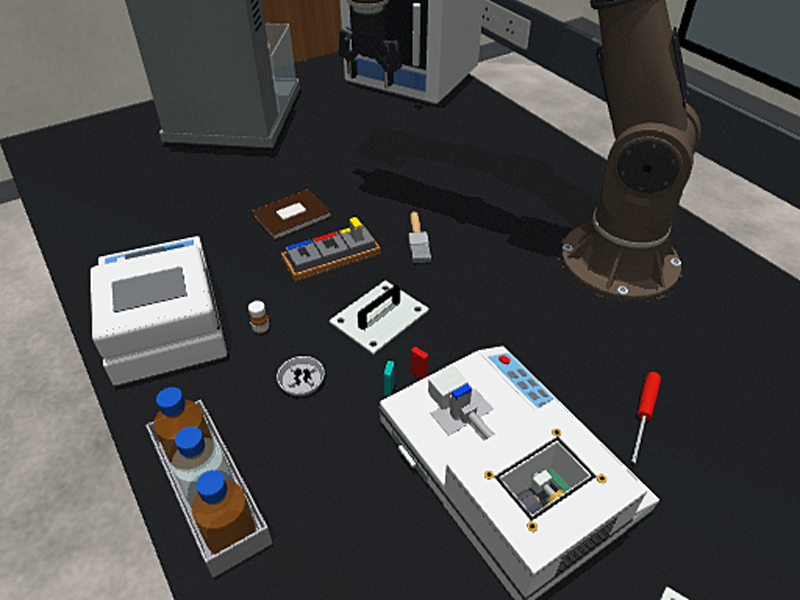

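View pics/top0.png

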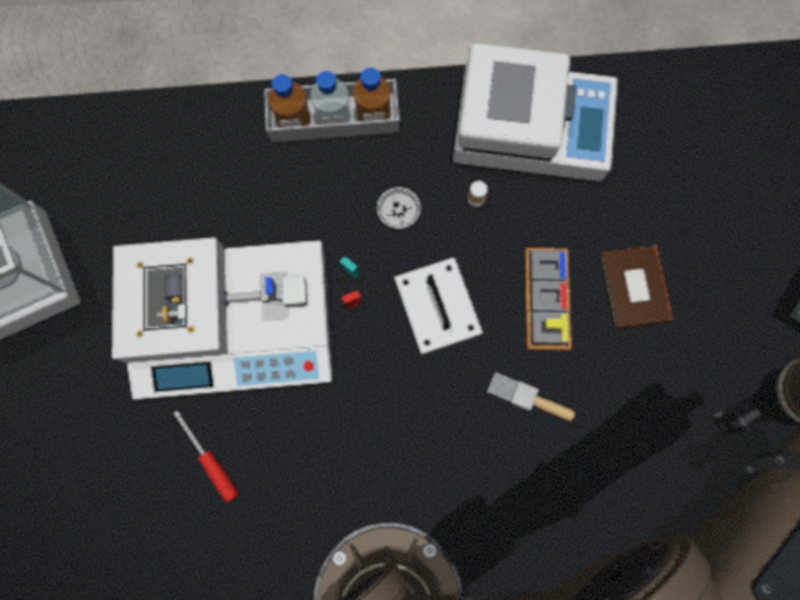

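Candidates in the 800x600 scene picture are the blue-topped block between the jaws (462,392), the red look-alike (419,362) and the turquoise one (390,377). The bottles' blue caps and the blue pocket label are other blue things. I choose the block on the platform, about (550,163,90). The pocket order along +x is yellow (451), red (513), blue (573). Next I take wrist views over the case, cover, block and bay.

```bash
cat >> h.py <<'E'
import pickle
def down(yawdeg): a=np.radians(yawdeg)/2; return [0,float(np.cos(a)),float(np.sin(a)),0]
def shot(n,qs=()):
    p=viewer.camera_params('wrist');im=viewer.capture('wrist');pickle.dump((p,im),open(n+'.pkl','wb'))
    for q in qs: print(n,q,[(round(d['score'],2),np.round(d['location'],1).tolist()) for d in finder.landmark_of(q,'wrist')][:4])
    return p,im
E
python3 - <<'E'
from h import *
for n,pos,yaws,qs in [('case',[545,-345,260],(0,-90,90,180),['pocket_blue','pocket_red','pocket_yellow']),
  ('cover',[519,-134,260],(0,-90,90,180),['cover_handle','hole_a','cover']),
  ('block',[550,163,300],(90,-90),['setting_block_center']),
  ('bay',[547,346,330],(0,-90,90,180),['bay_center','thread_a'])]:
    for y in yaws: 
        q=planner.ik(pos,down(y)); print(y,None if q is None else np.round(q,2))
    for y in yaws:
        try: robot.move_ptp(pos,down(y)); break
        except robot.IKError as e: print(e)
    p,im=shot(n,qs); print(n,y,np.round(p['position']),p['attitude'],sensors.get_clock())
print(p['mtx'])
ims=[pickle.load(open(n+'.pkl','rb'))[1] for n in ('case','cover','block','bay')]
m=np.vstack([np.hstack(ims[:2]),np.hstack(ims[2:])]);save('w1',cv2.resize(m,(800,600),interpolation=cv2.INTER_AREA))
E
```

```text
0 [ 0.46  0.43  0.04  1.42 -0.02  1.3  -1.07]
-90 [ 0.24  0.44  0.37  1.44 -0.16  1.3  -2.52]
90 [ 0.67  0.45 -0.29  1.4   0.13  1.31  0.37]
180 [ 0.87  0.5  -0.62  1.38  0.29  1.35  1.82]
case pocket_blue [(0.92, [571.4, -350.1, 2.8])]
case pocket_red [(0.57, [511.5, -344.3, 5.6])]
case pocket_yellow [(0.6, [454.0, -334.7, 2.6]), (0.36, [515.8, -133.7, -1.9])]
case 0 [ 620. -346.  440.] [-0.10697082 -0.69840345  0.69951865  0.10706784] 3.225
0 [ 0.18  0.24 -0.03  1.69  0.01  1.21 -1.43]
-90 [-0.68  0.38  1.17  1.75 -0.37  1.26 -2.56]
90 [ 0.42  0.27 -0.34  1.67  0.09  1.23  0.06]
180 [ 0.52  0.28 -0.47  1.66  0.13  1.23  1.59]
cover cover_handle [(0.9, [519.1, -134.5, 46.3])]
cover hole_a [(0.81, [564.2, -77.1, -0.3]), (0.63, [465.9, -192.0, 0.7]), (0.63, [515.6, -134.6, -1.6])]
cover cover [(0.87, [517.3, -137.1, 3.7])]
cover 0 [ 595. -136.  441.] [-0.10663077 -0.69830638  0.69975847  0.1064714 ] 4.2833
90 [-0.07  0.32 -0.42  1.5   0.13  1.35 -0.5 ]
-90 [ 0.32  0.47 -1.06  1.47  0.41  1.44  2.39]
block setting_block_center [(0.77, [531.2, 28.6, 29.6]), (0.71, [553.7, 167.5, 94.7]), (0.6, [598.0, 29.9, 31.5])]
block 90 [551. 238. 480.] [ 1.51256926e-01  9.88492350e-01 -2.02046964e-03 -3.67110493e-04] 5.5417
0 [-0.54  0.42 -0.17  1.27  0.07  1.46 -2.27]
-90 [-0.07  0.6  -1.07  1.23  0.52  1.59  2.11]
90 [-0.36  0.45 -0.46  1.25  0.2   1.48 -0.8 ]
180 [-0.21  0.5  -0.74  1.24  0.33  1.52  0.67]
bay bay_center [(0.95, [550.6, 351.0, 120.3])]
bay thread_a [(0.84, [609.4, 388.4, 118.8]), (0.73, [483.8, 299.1, 122.0])]
bay 0 [624. 346. 511.] [-0.10661202 -0.69891409  0.69910887  0.10676968] 7.25
[[297.31863964   0.         257.22238324]
 [  0.         297.31863964 190.72026912]
 [  0.           0.           1.        ]]
```

View pics/w1.png

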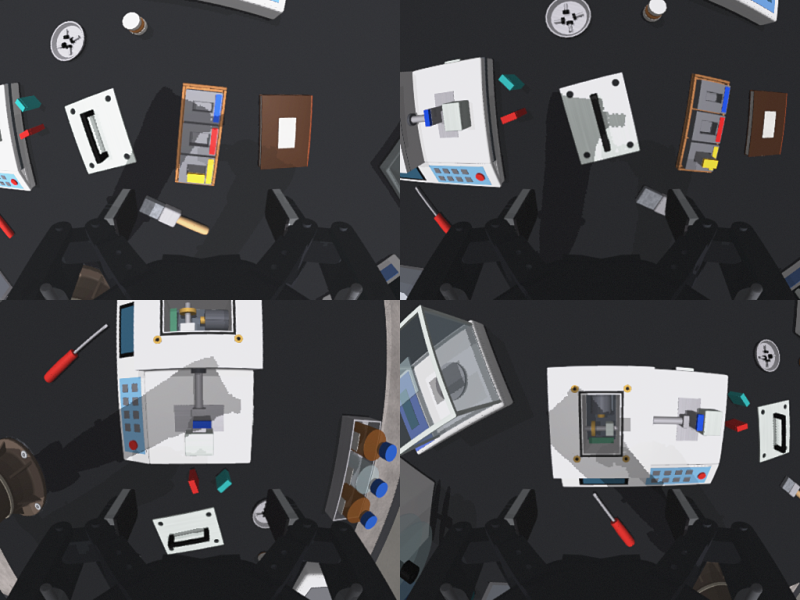

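The wrist mosaic shows the block at (202,424) in the lower left panel, the case at (202,135) upper left, the cover at (600,118) upper right, and the bay with its four brass bushes at (600,423) lower right. Next I measure these in pixels.

```bash
cat > meas.py <<'E'
from h import *
def ld(n): return pickle.load(open(n+'.pkl','rb'))
def cents(mask,lo,hi):
    n,l,s,c=cv2.connectedComponentsWithStats(mask.astype(np.uint8)); return [(c[i],s[i,4]) for i in range(1,n) if lo<=s[i,4]<=hi]
def near(mask,p,cam_p,P,rad,lo,hi):
    u=proj('wrist',P,p)[0]; c=[x for x in cents(mask,lo,hi) if np.hypot(*(x[0]-u))<rad]
    return min(c,key=lambda x:np.hypot(*(x[0]-u))) if c else None
def fitrect(P,yaw0,c0,dx=62,dy=44):
    'P: list of (sx,sy,xy)'; from scipy.optimize import least_squares
    f=lambda v:np.ravel([[v[0]+np.cos(v[2])*sx*dx-np.sin(v[2])*sy*dy-q[0],v[1]+np.sin(v[2])*sx*dx+np.cos(v[2])*sy*dy-q[1]] for sx,sy,q in P])
    r=least_squares(f,[*c0,yaw0]); return r.x,r.fun.reshape(-1,2)
S=[(1,1),(1,-1),(-1,1),(-1,-1)]
def quad(n,c0,yaw,z,maskf,rad=14,lo=6,hi=250):
    p,im=ld(n);hsv=cv2.cvtColor(im,cv2.COLOR_RGB2HSV);m=maskf(hsv);Rm=np.array([[np.cos(yaw),-np.sin(yaw)],[np.sin(yaw),np.cos(yaw)]])
    out=[]
    for sx,sy in S:
        P=[*(np.array(c0)+Rm@[sx*62,sy*44]),z];c=near(m,p,None,P,rad,lo,hi)
        if c is not None: out.append((sx,sy,unproj('wrist',c[0],z,p)[0,:2])); print(n,sx,sy,c[0].round(1),c[1],out[-1][2].round(1))
    r,e=fitrect(out,yaw,c0);print(n,'centre',r[:2].round(1),'yaw',np.degrees(r[2]).round(2),'res',e.round(1).tolist());return r
E
python3 - <<'E'
from meas import *
quad('bay',[548,347],0,120,lambda h:(h[...,1]>120)&(h[...,0]>10)&(h[...,0]<30)&(h[...,2]>90))
quad('cover',[518,-135.5],np.radians(13.5),3,lambda h:h[...,2]<70,hi=150)
for n,z in(('block',120),('case',35)):
    p,im=ld(n);h=cv2.cvtColor(im,cv2.COLOR_RGB2HSV)
    for nm,m in (('blue',(h[...,0]>105)&(h[...,0]<125)&(h[...,1]>150)&(h[...,2]>60)),('red',((h[...,0]>172)|(h[...,0]<6))&(h[...,1]>170)&(h[...,2]>60)),('yel',(h[...,0]>24)&(h[...,0]<34)&(h[...,1]>170))):
        for c,a in cents(m,15,2000): print(n,nm,c.round(1),a,unproj('wrist',c,z,p)[0,:2].round(1))
def crop(n,P,s,k):
    p,im=ld(n);u,v=proj('wrist',P,p)[0].astype(int);print(n,'crop origin',u-s,v-s);return cv2.resize(im[v-s:v+s,u-s:u+s],(k,k),interpolation=cv2.INTER_NEAREST)
save('z1',np.hstack([crop('block',[552,163,110],25,400),crop('case',[512,-343,30],50,400)]))
E
```

```text
bay 1 1 [223.  113.2] 49 [607.7 390.2]
bay 1 -1 [290.5 113.1] 56 [607.8 302.2]
bay -1 1 [225.7 203.3] 39 [483.1 389.8]
bay -1 -1 [288.5 202.9] 30 [483.7 301.9]
bay centre [545.6 346. ] yaw 0.19 res [[-0.3, 0.0], [-0.1, 0.0], [0.3, 0.0], [0.0, -0.1]]
cover 1 1 [217.  120.6] 50 [566.9 -76.7]
cover 1 -1 [275.5 105.4] 51 [ 588.7 -162.4]
cover -1 1 [238.7 198. ] 44 [ 447.  -106.7]
cover -1 -1 [294.1 184.9] 39 [ 468.1 -192.5]
cover centre [ 517.7 -134.6] yaw 14.04 res [[0.2, -0.2], [-0.2, 0.2], [-0.1, -0.2], [0.1, 0.2]]
block blue [258. 159.] 207 [551.5 166.1]
block blue [496.2 193.7] 404 [943.5 118.4]
block blue [484.9 240.5] 354 [943.9  33.2]
block blue [471.6 281.5] 315 [943.3 -51.3]
block red [76.6 84.6] 661 [307.1 276.2]
block red [170.  185.4] 89 [437.  132.8]
block red [247.5 232.1] 304 [537.2  67.1]
case blue [277.9 138.1] 236 [ 568.8 -374.4]
case red [ 40.  167.9] 234 [534.6  24.5]
case red [272.6 180.3] 193 [ 508.6 -367.8]
case red [ 17.7 232.9] 34 [406.7 128.1]
case red [  7.3 291.9] 220 [242.9 246.7]
case yel [267.4 216.9] 87 [ 452.9 -361. ]
case yel [249.1 230.1] 64 [ 431.4 -333.7]
block crop origin 233 134
case crop origin 205 127
```

View pics/z1.png

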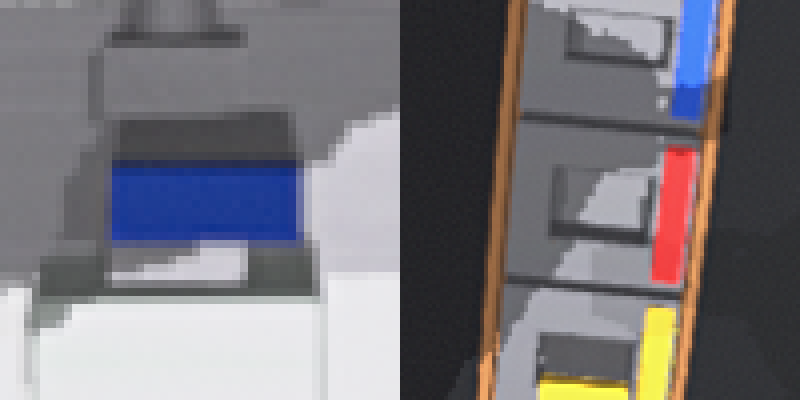

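In the z1 crop, the blue top face spans 24x10 px, which matches 30x12 mm, so the block is aligned with the tester and centred at (551.5,166.1). The blue pocket's mouth is centred near wrist pixel (259.6,136.8). I pick the block now, then take a closer look at the pocket while holding it.

Run:
```python
from h import *
q=down(90.2)
robot.gripper_to(55,45)
robot.move_ptp([551.5,166.1,190],q)
robot.servo_line([551.5,166.1,87],rate=110)
print(sensors.get_position().round(1),sensors.get_contact_force().round(1))
robot.gripper_to(20,45); print('w',sensors.get_gripper_width())
robot.servo_line([551.5,166.1,130],rate=80)
robot.servo_line([551.5,166.1,240],rate=200)
print('w',sensors.get_gripper_width(),sensors.get_contact_force().round(2),sensors.get_clock())
robot.move_ptp([498,-340,190],down(-6.3))
p,im=shot('pk',['pocket_blue','setting_block_center'])
print(sensors.get_gripper_width(),sensors.get_contact_force().round(2),sensors.get_clock())
save('pk',cv2.resize(im,(800,600),interpolation=cv2.INTER_CUBIC))
```

```text
[552.  166.4  87.7] [0.2 0.2 0.2]
w 19.706520349049157
w 19.93619136714348 [-0.37  0.62 -0.98] 12.0833
pk pocket_blue [(0.91, [569.9, -351.8, 3.7])]
pk setting_block_center [(0.63, [533.6, 27.5, 32.1]), (0.58, [595.3, 27.6, 32.8])]
19.92134541813197 [ 0.3   0.68 -0.56] 14.0917
```

View pics/pk.png

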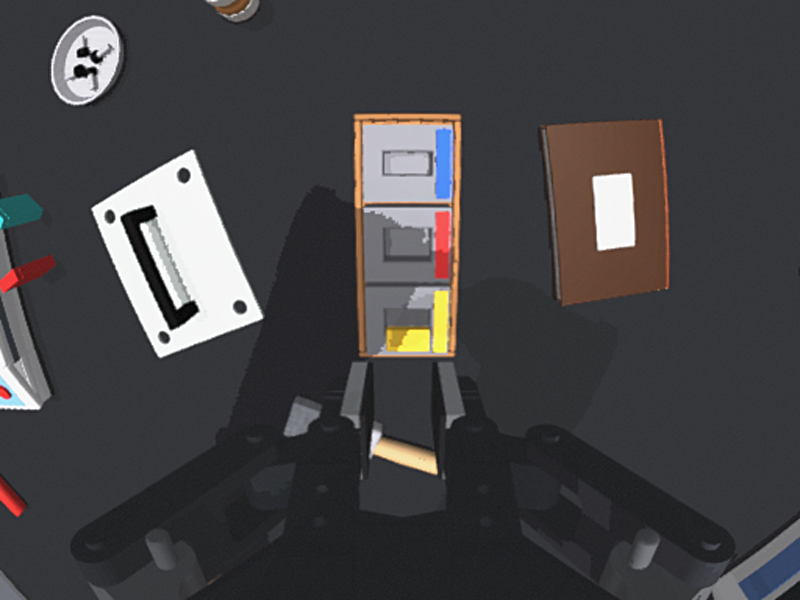

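The gripper came up empty: its width equals the commanded 20 mm, and the bench shows between the pads at (400,420). I look at the tester again to see what happened to the block.

Run:
```python
from meas import *
p,im=ld('pk')
h=cv2.cvtColor(im,cv2.COLOR_RGB2HSV)
for nm,m in (('blue',(h[...,0]>100)&(h[...,0]<125)&(h[...,1]>120)&(h[...,2]>60)),('red',((h[...,0]>172)|(h[...,0]<6))&(h[...,1]>170)&(h[...,2]>60)),('yel',(h[...,0]>24)&(h[...,0]<34)&(h[...,1]>170))):
    for c,a in cents(m,30,2000): print(nm,c.round(1),a,unproj('wrist',c,35,p)[0,:2].round(1))
a=viewer.capture('top');b=viewer.capture('scene')
def crop(im,c,P,s,k):
    u,v=proj(c,P)[0].astype(int);return cv2.resize(im[v-s:v+s,u-s:u+s],(k,k),interpolation=cv2.INTER_NEAREST)
z=cv2.resize(im[60:180,210:310],(333,400),interpolation=cv2.INTER_NEAREST)
save('z2',np.hstack([crop(a,'top',[551,166,100],25,230)[:230],crop(b,'scene',[551,166,100],30,230)]))
save('z3',np.hstack([cv2.copyMakeBorder(crop(b,'scene',[551,166,100],35,400),0,0,0,0,0),z]))
```

```text
blue [283.1 104.4] 394 [ 568.1 -374.1]
blue [494.6 366.2] 453 [ -59.  -885.9]
red [282.3 166.3] 164 [ 497.1 -366.7]
red [ 16.6 174.4] 352 [534.7  22.6]
red [  2.3 251. ] 33 [407.  130.1]
red [  6.5 318.8] 193 [239.2 236.6]
yel [280.6 206.9] 61 [ 447.5 -360.5]
yel [264.2 217.4] 120 [ 436.  -339.5]
```

View pics/z3.png

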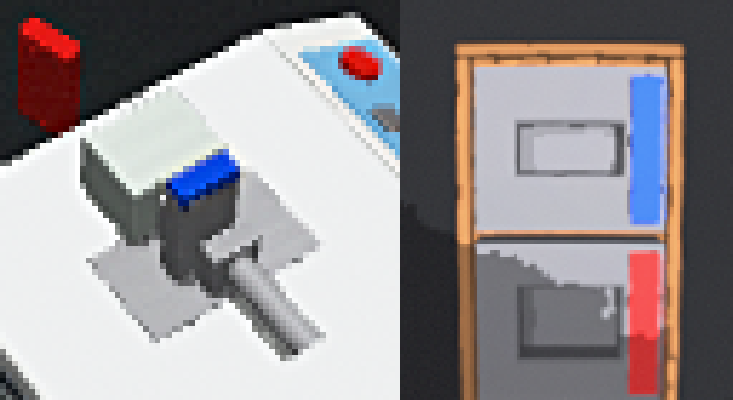

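The block still stands upright between the jaws (crop 200,190), so it was not disturbed. The pads' gap in the wrist picture looks closer to 29 mm than 20 mm, so I check the gripper reading by shutting it fully.

Run:
```python
from meas import *
ims=[]
for w in (0,20,30,85):
    robot.gripper_to(w,45); print(w,sensors.get_gripper_width()); ims.append(viewer.capture('wrist')[210:340,130:390])
save('grip',cv2.resize(np.vstack([np.hstack(ims[:2]),np.hstack(ims[2:])]),(800,400)))
print(sensors.get_clock())
```

```text
0 0.06487505782449292
20 20.271519650079213
30 30.061379914081822
85 84.9504346406488
15.8917
```

View pics/grip.png

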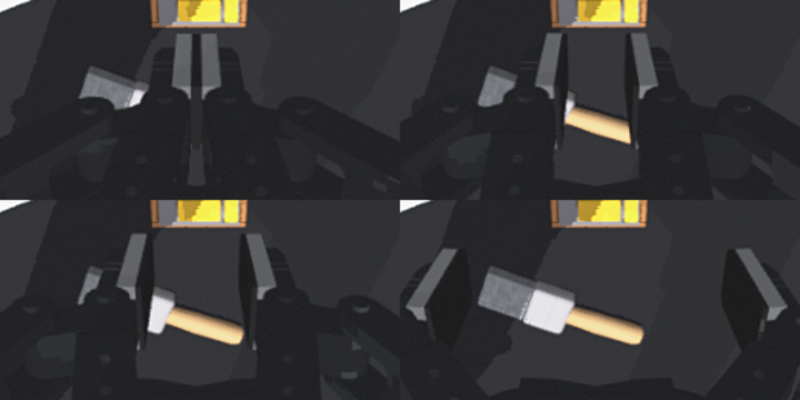

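The gripper reading is right: the four panels (0, 20, 30, 85 mm) match the pictures. So the pads must have slid off or missed the block. I repeat the grasp with pictures and forces recorded as it closes.

Run:
```python
from meas import *
print('tcp px',proj('wrist',sensors.get_position()))
q=down(90.2)
robot.gripper_to(55,45)
robot.move_ptp([551.5,166.1,260],q)
p,im=shot('b2');h=cv2.cvtColor(im,cv2.COLOR_RGB2HSV)
m=(h[...,0]>105)&(h[...,0]<125)&(h[...,1]>150)&(h[...,2]>60)
for c,a in cents(m,60,2000): print(c.round(1),a,unproj('wrist',c,120,p)[0,:2].round(1))
k=[im[100:340,130:390]]
robot.servo_line([551.5,166.1,87],rate=150)
print(sensors.get_position().round(1),sensors.get_eef_rot().round(4),sensors.get_contact_force().round(1))
for w in (40,33):
    robot.gripper_to(w,45); k.append(viewer.capture('wrist')[100:340,130:390]); print(w,sensors.get_gripper_width(),sensors.get_contact_force().round(1))
robot.gripper_to(26,45);robot.dwell(0.2); k.append(viewer.capture('wrist')[100:340,130:390]); print(sensors.get_gripper_width(),sensors.get_contact_force().round(1),sensors.get_clock())
save('b2',cv2.resize(np.vstack([np.hstack(k[:2]),np.hstack(k[2:])]),(650,600)))
```

```text
tcp px [[257.80598868 219.46828492]]
[256.5 168.9] 280 [551.3 166. ]
[506.2 204.4] 240 [932.1 118.9]
[497.5 253.8] 400 [945.5  32.5]
[482.1 296.1] 346 [945.5 -52.5]
[552.1 166.4  87.9] [3.000e-04 7.059e-01 7.084e-01 7.000e-04] [-0.8 -0.2 -0.2]
40 39.925081441262186 [-0.3 -0.3  0.9]
33 33.02369882951435 [0.4 0.4 0. ]
26.046867160702675 [-0.6  0.4  0.1] 20.6417
```

View pics/b2.png

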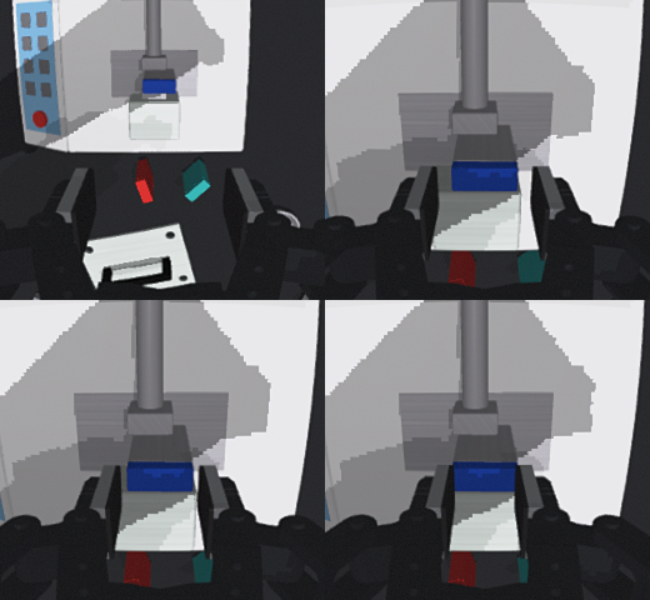

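The b2 panels show the pads shutting above the block and the jaw box, even though the reported z is 88 (block top at (160,475) lower left). The pad gap of about 2.05 px/mm puts the tips 131 mm below the camera, while the TCP report implies 180 mm. So the tips sit about 49 mm higher than reported. The camera scale itself is confirmed by the thread spacing, so I go down in steps while watching force.

Run:
```python
from meas import *
robot.gripper_to(50,45); k=[]
for z in (75,64,55,48,42):
    robot.servo_line([551.5,166.1,z],rate=100); f=sensors.get_contact_force(); print(z,sensors.get_position().round(1),f.round(1))
    if np.linalg.norm(f)>6: print('contact');break
else:
    k.append(viewer.capture('wrist')[60:340,100:410])
    robot.gripper_to(24,45);robot.dwell(0.1); k.append(viewer.capture('wrist')[60:340,100:410]); print(sensors.get_gripper_width(),sensors.get_contact_force().round(1),sensors.get_clock())
    save('b3',cv2.resize(np.hstack(k),(800,360)))
```

```text
75 [550.9 165.8  74.3] [ 0.2  0.7 -0.7]
64 [551.  165.9  63.7] [-0.2  0.9 -0.8]
55 [551.2 165.9  54.7] [-0.2 -0.7 -0.1]
48 [551.2 165.9  47.6] [0.4 0.7 0.3]
42 [551.2 166.   41.6] [0.1 0.4 0.6]
29.51752302078598 [-6.5 -1.4  5.4] 22.7833
```

View pics/b3.png

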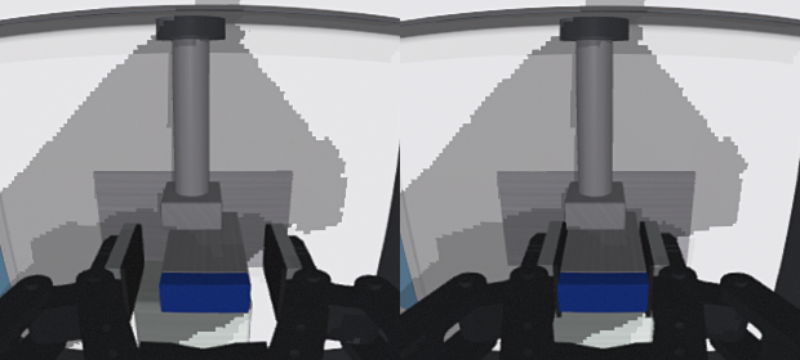

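Gripped: the width is 29.5 mm, and panel 2 shows the pads against both ends of the block at (603,290). Now I lift it and compute the pocket centre from both wrist views.

Run:
```python
from meas import *
robot.servo_line([551.5,166.1,85],rate=60)
robot.servo_line([551.5,166.1,200],rate=200)
print('w',sensors.get_gripper_width(),sensors.get_contact_force().round(2),sensors.get_clock())
for n,c in (('pk',(261.2,104.4)),('case',(259.6,136.8))):
    p,im=ld(n); print(n,p['position'].round(0),unproj('wrist',c,34,p)[0].round(1))
# pocket mouth corners in pk from edges
p,im=ld('pk');g=cv2.cvtColor(im,cv2.COLOR_RGB2GRAY)
print(g[104,236:290].tolist());print(g[88:122,256].tolist(),g[88:122,266].tolist())
```

```text
w 29.521064761276445 [-0.3  -0.55 -2.45] 24.375
pk [ 575. -346.  371.] [ 570.4 -349.8   34. ]
case [ 620. -346.  440.] [ 570.3 -349.4   34. ]
[195, 194, 194, 195, 196, 196, 197, 199, 161, 94, 170, 176, 173, 174, 198, 198, 197, 196, 197, 196, 195, 195, 198, 197, 196, 198, 198, 197, 197, 197, 197, 198, 198, 197, 196, 198, 199, 201, 141, 90, 97, 173, 199, 123, 135, 137, 139, 137, 138, 137, 135, 141, 171, 171]
[196, 196, 196, 196, 195, 196, 198, 188, 140, 145, 175, 176, 194, 196, 196, 197, 195, 196, 196, 197, 195, 199, 198, 134, 119, 194, 198, 195, 194, 195, 194, 193, 192, 193] [195, 196, 196, 194, 196, 196, 198, 187, 143, 144, 176, 193, 198, 198, 197, 197, 197, 197, 196, 198, 197, 199, 198, 132, 144, 195, 196, 194, 195, 195, 195, 193, 194, 194]
```

Both views and the label offset put the pocket at (570.5,-349.5), yaw -6.3° (they agree within 0.5 mm). I insert with force checks.

Run:
```python
from meas import *
P=[570.5,-349.5]
robot.move_ptp([*P,120],down(-6.3))
robot.servo_line([*P,30],rate=150); robot.dwell(0.2)
f0=sensors.get_contact_force();p0=sensors.get_position();print(p0.round(1),f0.round(1))
for z in (22,15,10,5,0,-3,-5,-7,-9,-11):
    try: robot.servo_line([*P,z],rate=60)
    except robot.IKError as e: print('IK',z,e);break
    robot.dwell(0.05);f=sensors.get_contact_force()-f0; print(z,sensors.get_position().round(1),f.round(1))
    if np.linalg.norm(f)>7: break
print(sensors.get_clock(),sensors.get_gripper_width())
```

```text
[ 571.3 -349.9   31.3] [ 1.   0.4 -2.1]
22 [ 570.2 -349.4   21.7] [-0.7 -0.5 -0.4]
15 [ 570.3 -349.4   14.6] [-0.3 -0.4  0. ]
10 [ 570.4 -349.4    9.8] [-0.6  0.1  0.8]
5 [ 570.3 -349.4    4.8] [-0.   0.1  0.3]
0 [ 5.703e+02 -3.494e+02 -2.000e-01] [-0.7 -0.4  0.5]
-3 [ 570.4 -349.4   -3.1] [-0.7 -0.5  1.2]
-5 [ 570.6 -349.5   -3.3] [-6.2  2.3 14.5]
29.3667 29.28839503594367
```

Run:
```python
from meas import *
P=[570.5,-349.5]
robot.servo_line([*P,-3],rate=60)
robot.gripper_to(52,60); robot.dwell(0.1)
robot.servo_line([*P,60],rate=120); robot.servo_line([498,-340,160],rate=250)
p,im=shot('af',['setting_block_center','pocket_blue']);h=cv2.cvtColor(im,cv2.COLOR_RGB2HSV)
for nm,m in (('blue',(h[...,0]>100)&(h[...,0]<125)&(h[...,1]>120)&(h[...,2]>60)),):
    for c,a in cents(m,30,2000): print(nm,c.round(1),a,[unproj('wrist',c,z,p)[0,:2].round(1) for z in (35,73)])
save('af',cv2.resize(im[20:220,150:380],(690,600),interpolation=cv2.INTER_NEAREST)); print(sensors.get_clock())
```

```text
af setting_block_center [(0.91, [573.3, -348.1, 46.2]), (0.7, [531.0, 25.5, 29.7])]
af pocket_blue [(0.63, [574.5, -349.4, 3.0]), (0.32, [452.5, -333.0, 44.4])]
blue [284.5 103.4] 486 [array([ 568.3, -374.6]), array([ 569.1, -371.3])]
blue [259.4 105.6] 468 [array([ 568.7, -349.1]), array([ 569.3, -348.9])]
blue [501.1 372.9] 304 [array([ -57.7, -886.5]), array([  21.1, -819.3])]
31.5333
```

View pics/af.png

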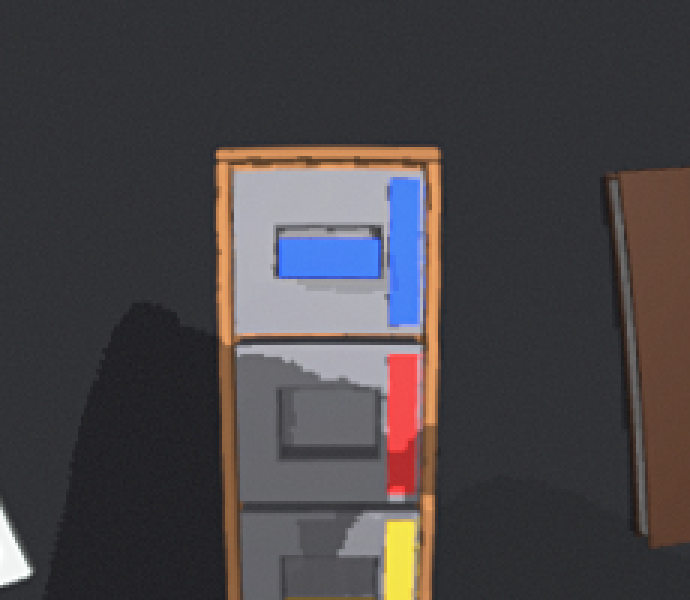

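The af picture shows the blue top inside the blue pocket (crop 328,257), square to it. The empty red pocket and the yellow block are untouched. A gentle downward push with shut fingers will confirm it is seated and calibrate the tip height. Then I go for the cover.

Run:
```python
from meas import *
P=[569.8,-349.2]
robot.gripper_to(0,40)
robot.move_ptp([*P,60],down(-6.3)); robot.servo_line([*P,36],rate=100); f0=sensors.get_contact_force()
for z in range(33,12,-3):
    robot.servo_line([*P,z],rate=60); f=sensors.get_contact_force()-f0; zz=sensors.get_position()[2]
    if f[2]>4: print('contact',z,zz.round(1),f.round(1)); robot.servo_line([*P,z-1.5],rate=30); print(sensors.get_position().round(1),(sensors.get_contact_force()-f0).round(1)); break
robot.servo_line([*P,60],rate=150)
robot.gripper_to(55,90)
q=down(14.04)
robot.move_ptp([517.7,-134.6,60],q)
p,im=shot('c2',['cover_handle'])
quad('c2',[517.7,-134.6],np.radians(14),3,lambda h:h[...,2]<70,hi=200)
print(sensors.get_clock(), planner.ik([517.7,-134.6,-26],q))
```

```text
contact 33 35.1 [-1.2  0.4  7.2]
[ 572.3 -350.4   35. ] [-2.   1.8 15.9]
c2 cover_handle [(0.73, [519.2, -134.5, 46.7])]
c2 1 1 [200.1 120.3] 192 [567.  -76.9]
c2 1 -1 [310.  119.5] 193 [ 588.7 -162.4]
c2 centre [ 517.8 -134.9] yaw 14.2 res [[0.0, -0.1], [-0.0, 0.1]]
35.4167 [ 0.30357567  0.58708817 -0.20429449  1.98876128  0.20491913  0.58508968
 -1.36455103]
```

The shut fingers met the top at a reported z of 35 and did not sink further. With my 49 mm tip estimate that would mean the block stands too high. The oblique wrist view just taken can settle its height.

Run:
```python
from meas import *
for n in ('c2','af'):
    p,im=ld(n);h=cv2.cvtColor(im,cv2.COLOR_RGB2HSV);print(n,p['position'].round(0))
    for nm,m in (('blue',(h[...,0]>100)&(h[...,0]<125)&(h[...,1]>110)&(h[...,2]>50)),('yel',(h[...,0]>22)&(h[...,0]<34)&(h[...,1]>150))):
        for c,a in cents(m,30,2000): print(nm,c.round(1),a)
    for z in (66,75,84): print('top blue at',z,proj('wrist',[569.8,-349.2,z],p).round(1))
    print('label',proj('wrist',[568.2,-374.3,35],p).round(1),'tcp',proj('wrist',[517.8,-134.9,60],p).round(1))
p,im=ld('c2');u,v=proj('wrist',[569.8,-349.2,60],p)[0].astype(int);v0=max(v-45,0)
save('c2',np.hstack([cv2.resize(im[v0:v0+90,min(u-60,392):min(u-60,392)+120],(533,400),interpolation=cv2.INTER_NEAREST),cv2.resize(im[100:340,140:300],(267,400))]));print(u,v,v0,sensors.get_clock())
```

```text
c2 [ 592. -118.  241.]
blue [504.  215.4] 361
blue [  7.2 249.4] 49
yel [453.8 300. ] 120
top blue at 66 [[511.2 216.1]]
top blue at 75 [[517.8 219.9]]
top blue at 84 [[524.6 223.9]]
label [[503.8 210.9]] tcp [[255.1 219.9]]
af [ 574. -348.  339.]
blue [284.5 103.4] 489
blue [259.5 105.5] 476
blue [500.2 373.7] 437
yel [282.5 213.9] 343
yel [267.4 229.2] 192
top blue at 66 [[259.6 104.9]]
top blue at 75 [[259.6 105.1]]
top blue at 84 [[259.7 105.2]]
label [[284.2 103.6]] tcp [[ 74.5 183.6]]
506 213 168 35.4167
```

View pics/c2.png

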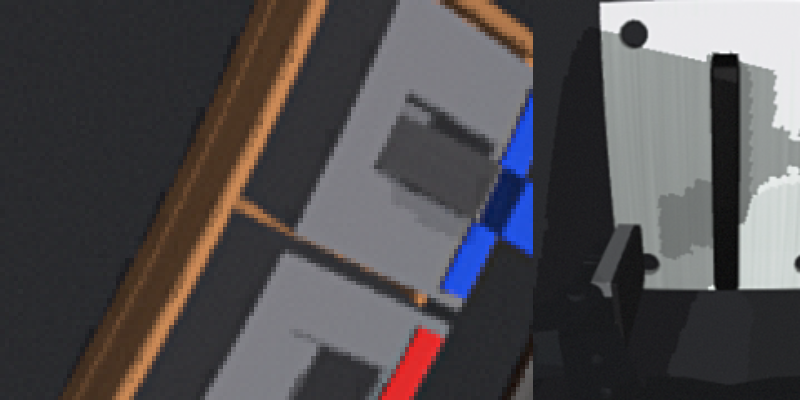

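Run:
```python
from meas import *
p,im=ld('c2')
e=np.array([np.sin(np.radians(6.3)),np.cos(np.radians(6.3))]);c=np.array([569.6,-349.1])
for z in (30,35,60,66,70,73,75,78,84): 
    u=proj('wrist',[*(c+15*e),z],p)[0]; print(z,u.round(1),'crop',((u-[392,168])*4.44).round(0))
for y in(-17.5,17.5): 
  for x in (-8.5,8.5): u=proj('wrist',[*(np.array([570.5,-349.5])+y*e+x*np.array([e[1],-e[0]])),35],p)[0];print('mouth',x,y,((u-[392,168])*4.44).round(0))
# brightness along the near face mid line
a,b=[proj('wrist',[*(c+15*e),z],p)[0] for z in (35,90)]
for t in np.arange(0,1.01,.04):
    u=a+(b-a)*t
    if u[0]<511: print(round(35+55*t,1),u.round(1),im[int(round(u[1])),int(round(u[0]))].tolist())
```

```text
30 [478.1 197.6] crop [382. 131.]
35 [481.3 199.3] crop [396. 139.]
60 [498.3 208.7] crop [472. 181.]
66 [502.6 211.2] crop [491. 192.]
70 [505.6 212.9] crop [504. 199.]
73 [507.9 214.2] crop [514. 205.]
75 [509.4 215. ] crop [521. 209.]
78 [511.7 216.4] crop [531. 215.]
84 [516.4 219.1] crop [552. 227.]
mouth -8.5 -17.5 [463. 217.]
mouth 8.5 -17.5 [495. 148.]
mouth -8.5 17.5 [375. 169.]
mouth 8.5 17.5 [409.  94.]
35.0 [481.3 199.3] [70, 70, 71]
37.2 [482.9 200.2] [72, 72, 75]
39.4 [484.5 201.1] [72, 72, 75]
41.6 [486.1 202. ] [71, 69, 73]
43.8 [487.7 202.9] [71, 69, 73]
46.0 [489.3 203.8] [72, 71, 74]
48.2 [490.8 204.7] [71, 70, 74]
50.4 [492.4 205.7] [71, 71, 74]
52.6 [494.  206.6] [71, 69, 73]
54.8 [495.6 207.5] [72, 72, 74]
57.0 [497.2 208.4] [72, 72, 75]
59.2 [498.8 209.3] [65, 64, 67]
61.4 [500.4 210.2] [65, 65, 66]
63.6 [502.  211.1] [52, 59, 91]
65.8 [503.6 212. ] [14, 34, 86]
68.0 [505.2 212.9] [13, 34, 85]
70.2 [506.8 213.8] [22, 45, 122]
72.4 [508.4 214.7] [36, 84, 231]
74.6 [510.  215.6] [32, 80, 223]
```

The mouth corners project onto the picture at z=35 and the block's top edge is at z≈72-73, where 73 means home, so the block is fully home. That makes the tip offset 38 mm. I grip the cover's handle at a commanded z of about -17.

Run:
```python
from meas import *
C=[517.8,-134.8]
robot.gripper_to(45,90)
robot.servo_line([*C,15],down(14.1),rate=120)
for z in (0,-9,-17):
    robot.servo_line([*C,z],rate=80); f=sensors.get_contact_force(); print(z,sensors.get_position().round(1),f.round(1))
    if np.linalg.norm(f)>8: print('contact'); break
else:
    robot.gripper_to(5,90); robot.dwell(0.2); w=sensors.get_gripper_width();print('w',w,sensors.get_position().round(1),sensors.get_contact_force().round(1))
    if 9<w<15:
        robot.servo_line([*C,45],rate=80);robot.servo_line([*C,150],rate=150);robot.dwell(.2);print('w',sensors.get_gripper_width(),sensors.get_contact_force().round(1),sensors.get_wrist_torque().round(2))
        quadp=shot('l1',['cover_handle','cover'])
print(sensors.get_clock())
```

```text
0 [ 517.6 -134.8   -0. ] [ 0.9  0.1 -0.6]
-9 [ 517.5 -134.8   -9.2] [-0.3  0.6 -0.2]
-17 [ 517.4 -134.7  -17.3] [ 0.8 -1.   0. ]
w 10.680853042533188 [ 518.  -134.8  -16.6] [-1.5  0.3  5.8]
w 10.117579094920584 [ 0.2 -0.  -3.2] [0.01 0.02 0.02]
l1 cover_handle [(0.55, [518.3, -137.0, 206.7])]
l1 cover [(0.88, [520.4, -133.5, 168.7])]
39.7833
```

Run:
```python
from meas import *
robot.move_ptp([545.6,346,160],down(0.19))
robot.servo_line([545.6,346,138],rate=60);robot.dwell(.3)
print(sensors.get_position().round(1),sensors.get_gripper_width(),sensors.get_contact_force().round(1))
p,im=shot('l2',['cover_handle','cover','hole_a']);a=viewer.capture('top');pickle.dump(a,open('top2.pkl','wb'))
print(p['position'].round(1),sensors.get_clock())
save('l2',np.hstack([cv2.resize(im,(533,400)),cv2.resize(a[100:260,40:147],(267,400),interpolation=cv2.INTER_CUBIC)]))
```

```text
[545.7 346.2 138.3] 9.989679818236782 [ 0.4 -0.3 -4.1]
l2 cover_handle [(0.73, [546.2, 349.2, 199.3])]
l2 cover [(0.95, [545.2, 347.6, 156.1])]
l2 hole_a [(0.61, [604.6, 390.0, 154.3])]
[622.  346.6 318.9] 42.6083
```

View pics/l2.png

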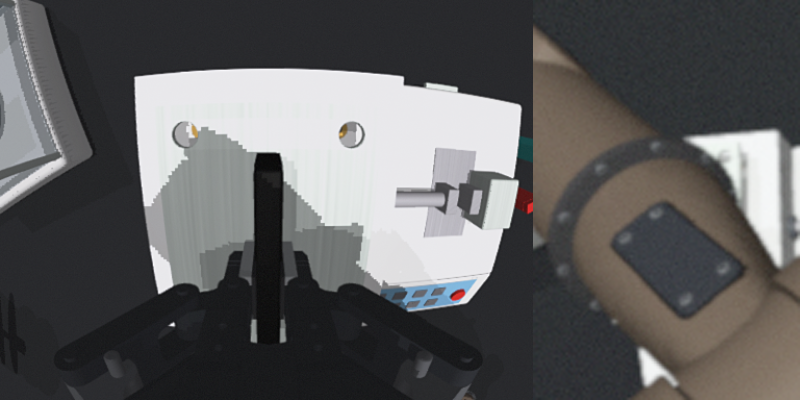

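That is 12 pictures viewed. The holes sit at (185,134) and (351,134) of l2 with the brass bushes partly in view, so I fit circles numerically.

```bash
cat >> meas.py <<'E'
def holes(n,zt,c0=(545.6,346)):
    p,im=ld(n);out=[]
    for sy in (1,-1):
        u=proj('wrist',[c0[0]+62,c0[1]+sy*44,zt],p)[0];o=np.round(u).astype(int)-22
        g=cv2.cvtColor(im,cv2.COLOR_RGB2GRAY)[o[1]:o[1]+44,o[0]:o[0]+44];g=cv2.resize(g,None,fx=6,fy=6,interpolation=cv2.INTER_CUBIC)
        r=cv2.HoughCircles(cv2.GaussianBlur(g,(0,0),3),cv2.HOUGH_GRADIENT_ALT if 0 else cv2.HOUGH_GRADIENT,1.5,200,param1=60,param2=12,minRadius=48,maxRadius=110)
        c=r[0,0] if r is not None else [np.nan]*3; h=np.array(c[:2])/6-0.4+o
        hs=cv2.cvtColor(im,cv2.COLOR_RGB2HSV);m=(hs[...,1]>110)&(hs[...,0]>8)&(hs[...,0]<32)&(hs[...,2]>60);yy,xx=np.nonzero(m[o[1]:o[1]+44,o[0]:o[0]+44])
        b=np.array([xx.mean(),yy.mean()])+o if len(xx) else np.nan
        print(n,sy,'pred',u.round(1),'hough',h.round(1),'r',np.round(c[2]/6,1),'brass',np.round(b,1),len(xx)); out.append(h)
    return p,np.array(out)
E
python3 - <<'E'
from meas import *
p,h=holes('l2',160)
for zt in (154,157,160,163,166):
    w=unproj('wrist',h,zt,p); print(zt,w[:,:2].round(1).tolist(),'span',np.hypot(*(w[0]-w[1])[:2]).round(1))
p,im=ld('l2')
print(proj('wrist',[[607.7,390.2,120],[607.8,302.2,120]],p))
for sy,u in zip((1,-1),h):
    o=np.round(u).astype(int); g=cv2.cvtColor(im,cv2.COLOR_RGB2GRAY); print(o,g[o[1],o[0]-20:o[0]+21].tolist(),g[o[1]-20:o[1]+21,o[0]].tolist())
E
```

```text
l2 1 pred [177.9 128.8] hough [177.5 129. ] r 12.6 brass [186.6 126.1] 38
l2 -1 pred [339.1 129.5] hough [337. 129.] r 12.8 brass [329.4 125.7] 52
154 [[607.0, 391.9], [607.3, 301.6]] span 90.3
157 [[607.3, 391.1], [607.5, 302.4]] span 88.7
160 [[607.5, 390.3], [607.8, 303.2]] span 87.0
163 [[607.8, 389.4], [608.1, 304.0]] span 85.4
166 [[608.1, 388.6], [608.4, 304.8]] span 83.8
[[192.9047478  122.92423857]
 [323.15953984 123.26112109]]
[177 129] [228, 231, 233, 233, 233, 234, 237, 226, 136, 71, 89, 170, 174, 171, 169, 170, 171, 170, 171, 170, 169, 170, 168, 168, 207, 235, 235, 222, 196, 165, 157, 160, 161, 139, 156, 156, 156, 155, 154, 153, 153] [233, 233, 233, 233, 232, 234, 234, 194, 168, 169, 169, 170, 168, 168, 167, 167, 169, 169, 169, 169, 169, 171, 171, 169, 170, 170, 169, 170, 170, 171, 172, 147, 88, 130, 152, 150, 149, 147, 148, 163, 183]
[337 129] [232, 233, 233, 233, 233, 233, 234, 231, 201, 181, 191, 194, 135, 108, 130, 163, 170, 168, 168, 166, 168, 168, 166, 165, 171, 238, 236, 234, 235, 240, 206, 102, 91, 137, 241, 236, 233, 233, 233, 232, 233] [233, 233, 232, 232, 233, 234, 236, 202, 138, 133, 133, 135, 134, 136, 136, 133, 135, 170, 169, 168, 168, 167, 168, 167, 167, 167, 167, 168, 168, 169, 170, 144, 94, 179, 232, 233, 232, 231, 231, 231, 231]
```

The plate top is at z≈158 (88 mm span), so its underside is 15 mm above the reported TCP z. The holes' midpoint is within 0.7 mm of the threads and the yaw is right. I lower to an underside of about 133 mm and recheck.

Run:
```python
from meas import *
T=[545.8,345.6]
robot.servo_line([*T,126],rate=40)
robot.servo_line([*T,118],rate=30);robot.dwell(.4)
print(sensors.get_position().round(1),sensors.get_gripper_width(),sensors.get_contact_force().round(1),sensors.get_wrist_torque().round(2))
shot('l3',['cover','cover_handle','hole_a','setting_block_center'])
p,h=holes('l3',138)
for zt in (135,138,141):
    w=unproj('wrist',h,zt,p); print(zt,w[:,:2].round(1).tolist(),'span',np.hypot(*(w[0]-w[1])[:2]).round(1))
print('threads',proj('wrist',[[607.7,390.2,120],[607.8,302.2,120]],p).round(1))
viewer.capture('scene')
for q in ('cover','cover_handle','setting_block_center','bay_center'): print(q,[(round(d['score'],2),d['location'].round(1).tolist()) if hasattr(d['location'],'round') else d for d in finder.landmark_of(q,'scene')][:3])
print(sensors.get_clock())
```

```text
[545.8 345.7 118.1] 10.101116137605816 [-0.1 -0.2 -4.4] [-0.01 -0.   -0.  ]
l3 cover [(0.73, [546.3, 347.1, 136.4])]
l3 cover_handle [(0.61, [547.4, 345.9, 179.8])]
l3 hole_a [(0.66, [606.1, 386.8, 134.3])]
l3 setting_block_center [(0.44, [530.3, 26.1, 29.7]), (0.43, [547.7, 345.2, 178.1])]
l3 1 pred [177.8 128.8] hough [177. 129.] r 12.2 brass [181.  127.7] 147
l3 -1 pred [337.3 129.3] hough [337.5 128.2] r 12.2 brass [333.9 127.7] 154
135 [[607.2, 391.3], [607.9, 301.1]] span 90.2
138 [[607.5, 390.5], [608.2, 301.9]] span 88.6
141 [[607.8, 389.7], [608.5, 302.7]] span 86.9
threads [[185.1 125.7]
 [329.4 126. ]]
cover [{'location': [544.3, 345.1, 128.8], 'score': 0.73}]
cover_handle [{'location': [549.7, 347.3, 176.4], 'score': 0.95}, {'location': [540.6, 343.2, 131.8], 'score': 0.33}]
setting_block_center [{'location': [529.5, 29.9, 28.0], 'score': 0.56}, {'location': [565.7, -348.6, 41.5], 'score': 0.47}, {'location': [600.0, 28.2, 30.7], 'score': 0.45}]
bay_center []
44.375
```

The holes' midpoint is (607.9,346.2) against (607.75,346.2) for the threads. The underside is at about 134 mm (12 mm over the gasket), the net contact is only the cover's weight, and the moment is near zero. I hand in.

Run:
```python
from h import *
print(sensors.get_position().round(1),np.abs(sensors.get_qd()).max().round(4),sensors.get_gripper_width()); robot.sign_off(); print(sensors.get_clock())
```

```text
[545.8 345.6 118. ] 0.0017 10.176537058997484
the job is handed in; nothing more can be done
the job is handed in; nothing more can be done
```

The setting block stands in its blue pocket, and the robot is holding the cover over the drive bay; I handed the job in at about 44 s of the 72 s allowed.

**Setting block:** The oblique wrist view put its top at z ≈ 72–73 mm, where fully home is about 73 mm. It did not sink under a 16 N push. Its top was 1–2 mm from the pocket's centre.

**Cover:**
- **Height:** The underside is at about 134 mm, so 12 mm above the gasket.
- **Alignment:** The midpoint of the two visible holes is about 0.2 mm from that of their threads, and the cover's yaw is within about 0.7°.
- **Hold:** The wrist force was about 4 N downward, which fits the cover's weight with no contact on the tester. The moment was near zero and the arm was still.

**What failed or disagreed:**
- **First two grasps:** Both closed on air above the block and disturbed nothing. The real fingertips sit about 38 mm higher than the reported tool position. I first estimated 49 mm from the pictures, then corrected it by touching the block's top.
- **Handle width:** The gripper reads 10 mm on the 12 mm bar, but the hold was steady.
- **Scene camera:** One estimate put the underside at 129 mm, while the handle seen by the same camera and the wrist views gave 134–138 mm.
- **Not seen directly:** The two holes on the -x side were hidden by the gripper. Their alignment follows from the other two and the cover's known shape. Level along the bar is inferred from the near-zero moment.

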